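# Hold a row of dropper bottles against the sprung stop

### The job

Slide the three blue-capped dropper bottles along the bench, upright and one by one, into single file between the loading lane's guide rails, leaving the red-capped bottle and everything else where it stands. Then press the closed-up row gently against the sprung white stop at the end of the lane until the black pointer stands in the green band of the gauge, never deep into the red, and finish while still holding it there with that steady push, so that a colleague can tighten the clamp screw.

Things in the scene. Friction and masses are not known exactly. Their poses are not given: they have to be found in the camera images.
- lane: fixed lane. Origin: bench level, middle of its mouth; x runs along the lane to the stop, z up. Two rails 16 mm high, 8 mm thick, x 0 to 196 mm, 38 mm apart inside; before the mouth (x -45 to 0) they flare to 76 mm. No floor plate: bottles stand on the bench. Feet outside, 5 mm high, to 49 mm from the middle. At x 150 on the -y side a clamp block 30 mm high with a black screw knob
- gauge (a point): on top of the spring housing, on the lane's x axis at x = 236 mm, 44 mm above the bench. The housing, a white box 44 mm high, 60 mm wide, fills lane x 196 to 276 mm; on its top lie a yellow, a green and a red band in order along +x, and a black pointer bar, which moves with the stop, runs above them, up to 63 mm high
- stop_face (a point): white stop plate across the lane, 32 mm wide, 12 mm thick, 3 to 53 mm above the bench. This point: bench level, below the middle of the face the bottles press on; axes as the lane's; it moves with joint stop. At rest the face is at lane x = 140 mm. Three bottles closed up against it have centres 16.5, 49.5 and 82.5 mm before the face
- stop (a joint): travel of the sprung stop along the lane's +x, m: 0 at rest, 0.050 at its end. Spring without preload, 350 N/m: push in N = 350 x value. The pointer on the gauge moves with it: yellow below 0.014, green 0.014 to 0.030 (5 to 10.5 N), red above. Not held, it springs back to 0 and pushes the row back
- bottle1_mid (a point): amber round dropper bottle, light-blue label and cap, grey bulb; one of three alike. Body 33 mm in diameter, 50 mm tall (label band from 16 to 34 mm up recessed 0.7 mm), then a cap 20 mm in diameter to 62 mm, a narrow bulb to 80 mm; about 50 g, stands upright on the bench. This point: on its axis, 40 mm above its underside; z is its axis. Its smooth plastic foot (30 mm) slides easily (friction about 0.2)
- bottle2_mid (a point): amber round dropper bottle, light-blue label and cap, grey bulb; one of three alike. Body 33 mm in diameter, 50 mm tall (label band from 16 to 34 mm up recessed 0.7 mm), then a cap 20 mm in diameter to 62 mm, a narrow bulb to 80 mm; about 50 g, stands upright on the bench. This point: on its axis, 40 mm above its underside; z is its axis. Its smooth plastic foot (30 mm) slides easily (friction about 0.2)
- bottle3_mid (a point): amber round dropper bottle, light-blue label and cap, grey bulb; one of three alike. Body 33 mm in diameter, 50 mm tall (label band from 16 to 34 mm up recessed 0.7 mm), then a cap 20 mm in diameter to 62 mm, a narrow bulb to 80 mm; about 50 g, stands upright on the bench. This point: on its axis, 40 mm above its underside; z is its axis. Its smooth plastic foot (30 mm) slides easily (friction about 0.2)
- redcap_mid (a point): amber round dropper bottle, white label, red cap and bulb; a bystander among the others. Body 33 mm in diameter, 50 mm tall (label band from 16 to 34 mm up recessed 0.7 mm), then a cap 20 mm in diameter to 62 mm, a narrow bulb to 80 mm; about 50 g, stands upright on the bench. This point: on its axis, 40 mm above its underside; z is its axis. Its smooth plastic foot (30 mm) slides easily (friction about 0.2)
- spray: bystander: white spray bottle with a red collar and trigger, 68 mm in diameter, 197 mm tall; origin at the centre of its underside
- dish: bystander: small round glass dish with a white lid, 64 mm in diameter, 22 mm high; origin at the centre of its underside
- rack: bystander: white tube rack, 80 by 200 mm (x by y), 48 mm high, with pens standing in it up to 135 mm high; origin at the centre of its underside

How it is judged:
By the outcome, as a careful person would: the job done as asked, in the order asked, and still so for the second after the job is handed in, while the arm keeps its last pose, push and grip.
It also fails if it takes over 72 s, if anything falls off the work surface, if the arm or the gripper's body presses on something with over 40 N, if the wrist force passes 120 N, or if a joint passes its speed limit or range.

### The arm

A 6-joint arm with a two-finger parallel gripper is mounted at the origin on the work surface. World frame = base frame: x ahead of the robot, y to its left, z up, the work surface at z = 0. Lengths are in m, angles in rad, forces in N, time in s.
With the tool pointing down it reaches from about 0.35 to 0.975 m from the base axis. Payload 4.9 kg.
Tool frame: the origin (TCP) lies at the very end of the fingers, on their centre line; the grasp point (between the pads) lies 19 mm behind it; x points along the fingers, z is the direction in which the jaws open and shut, and the axes are right-handed (so a half turn about x gives the same grasp; the last joint's range is limited). The gripper opens to 85 mm and grips with 20 to 120 N. Pads are 22 mm wide; open, the fingers measure 114 mm over their backs; the gripper's body (76 mm by 85 mm) begins 54 mm behind the grasp point. The pads swing forward as they close: fully open they stand 13 mm farther back than shut.
Start: joints at [1.035, 0.053, 1.613, -0, 1.476, -0.119], TCP at [0.253, 0.571, 0.231] pointing down, gripper open.
Joint ranges: [-3.01, 3.01], [-1.01, 2.22], [0.06, 2.58], [-1.02, 4.17], [0.09, 2.62], [-3.14, 3.14]. Speed limits (rad/s): [2.57, 2.57, 3.14, 3.14, 3.14, 3.14].

### API

Orientations are given as a unit quaternion [w, x, y, z].
In Python, from plant import manip, viewer gives the robot as it stands.
- The arm moves only by the shell command python3 -m inch 'ROWS'. ROWS is JSON, a list of rows, each an object with "fingers": the opening, from -1 (shut) to 1 (fully open), so that 0 is half open; "delta_pos": the shift along the tool's x, y, z in cm, a list of three; "twist": the turn, a rotation vector about the tool's x, y, z in degrees, a list of three. A call has 1 to 5 rows; each row shifts and turns the commanded pose from where the row before left it, along the tool's axes as they then stand; what a row does not reach is not made up. A row lasts 1/8 s, in which the tool goes at most 62.5 mm and 10.7 degrees, less where a joint would pass 70% of its speed; a pose out of reach is approached as far as the arm can. A call is refused whole if a number of a shift passes 6.25 or a number of a turn 10.7, either way. A call with a gripper value outside its range is refused whole. The fingers move at their own pace and stop on an object; the grip force is fixed at half the most. Time passes only in rows, so rows that do not move let the fingers close. It gives the time, the measured TCP pose, the force and the opening at its end, in the units of the state.
- manip.state(): the state, without advancing time (a new reading comes with each control period).
- viewer.grab_frame(name): name is "side" or "top"; returns a dict with "pixels" (400x640x3 uint8, blue, green, red), "range_z" (400x640 float32, m along the optical axis (not along the pixel's ray), 0 where there is no reading), "K" (3x3 intrinsics, pixels), "pose" (4x4, takes a point from camera to world coordinates). Camera axes: x right, y down, z forward; pixel columns grow to the right and rows downward; lengths in m; the calibration is good to about 2 mm. A picture is of the moment at which its call begins.
- manip.job_done(): hands the job in, once; it reports no verdict.
The state is a dict: "time": time; "joint_pos": joint angles; "joint_vel": joint speeds; "joint_efforts": joint torques, N m; "tool_pos": TCP position; "tool_rot": TCP orientation; "contact_force": force on the tool from outside, world axes, zero at the start; "ft_torque": the same for the moment, N m; "gripper_width": opening from 0.0 (shut) to 1.0 (fully open).
Only numpy, scipy, OpenCV 4.12 (cv2) and the standard library are available. Lean on these libraries where they do the work, as an engineer would, in place of code of your own. Each camera call takes 0.05 s, during which the arm holds its last target.

## Working session

There is one attempt and no reset: what is moved stays moved. The work goes in short steps, Python scripts to look and compute and a shell command to move; the robot and the scene stay as the last step left them, time stands still between calls to the robot, and variables do not carry over. Pictures are saved under pics/ and viewed, and the job is handed in when it is done.

```bash
ls; mkdir -p pics
python3 - <<'E'
from plant import manip, viewer
import cv2, pickle
s=manip.state(); print({k:s[k] for k in ['time','tool_pos','tool_rot','contact_force','gripper_width']})
for n in ['top','side']:
    f=viewer.grab_frame(n); cv2.imwrite(f'pics/{n}0.png',f['pixels']); pickle.dump(f,open(f'{n}0.pkl','wb')); print(n,f['K'],f['pose'])
E
```

```text
pics
{'time': 0.0, 'tool_pos': array([0.2527091 , 0.57095775, 0.23006965]), 'tool_rot': array([ 0.59197626, -0.38605086,  0.59328367,  0.38541319]), 'contact_force': array([ 0.5917925 , -0.26763257,  0.76501196]), 'gripper_width': 0.9975065601165629}
top [[435.16073192   0.         319.31309942]
 [  0.         435.16073192 199.31475579]
 [  0.           0.           1.        ]] [[-0.07196992 -0.97280482  0.22016155  0.34538096]
 [-0.99738811  0.07154489 -0.00991418  0.02378379]
 [-0.00610687 -0.22030004 -0.97541304  1.26917352]
 [ 0.          0.          0.          1.        ]]
side [[469.1590396    0.         316.39583911]
 [  0.         469.1590396  200.17621204]
 [  0.           0.           1.        ]] [[ 0.91400297 -0.27667528  0.29673111  0.22212553]
 [-0.40556235 -0.60352633  0.68649483 -0.84289455]
 [-0.01085111 -0.74780128 -0.66383393  0.88689779]
 [ 0.          0.          0.          1.        ]]
```

View pics/top0.png

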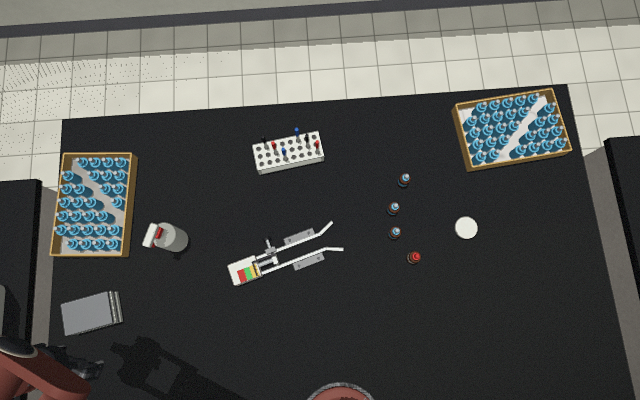

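View pics/side0.png

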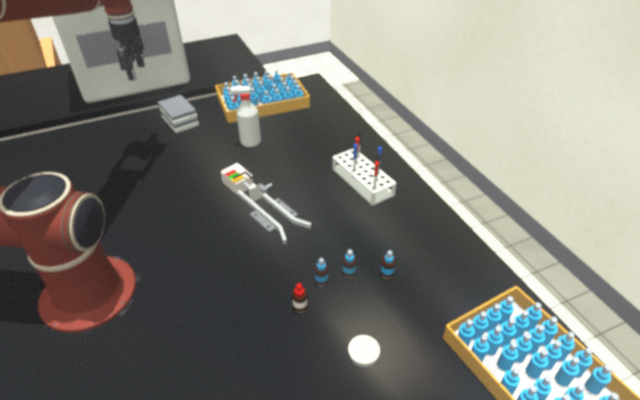

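Run:
```python
import cv2
t=cv2.imread('pics/top0.png');s=cv2.imread('pics/side0.png')
cv2.imwrite('pics/t0a.png',cv2.resize(t[210:300,220:360],None,fx=5.5,fy=5.5,interpolation=cv2.INTER_CUBIC))
cv2.imwrite('pics/t0b.png',cv2.resize(t[160:280,370:490],None,fx=5,fy=5,interpolation=cv2.INTER_CUBIC))
cv2.imwrite('pics/s0a.png',cv2.resize(s[150:330,210:410],None,fx=3.3,fy=3.3,interpolation=cv2.INTER_CUBIC))
```

```text
(no output)
```

View pics/t0a.png

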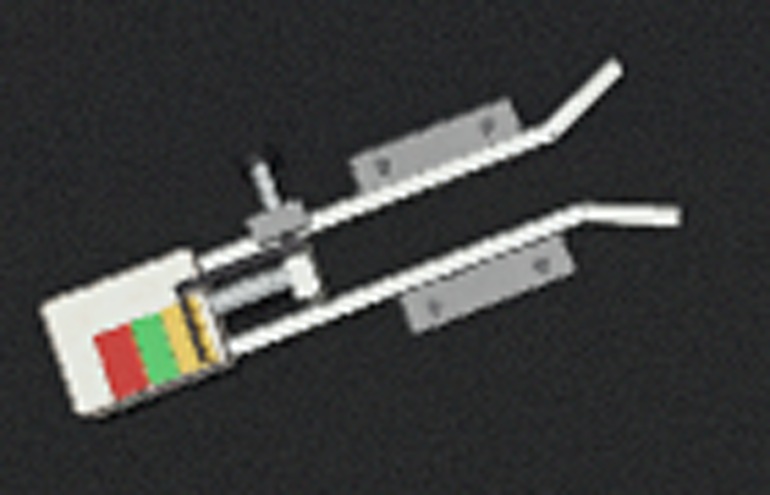

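View pics/t0b.png

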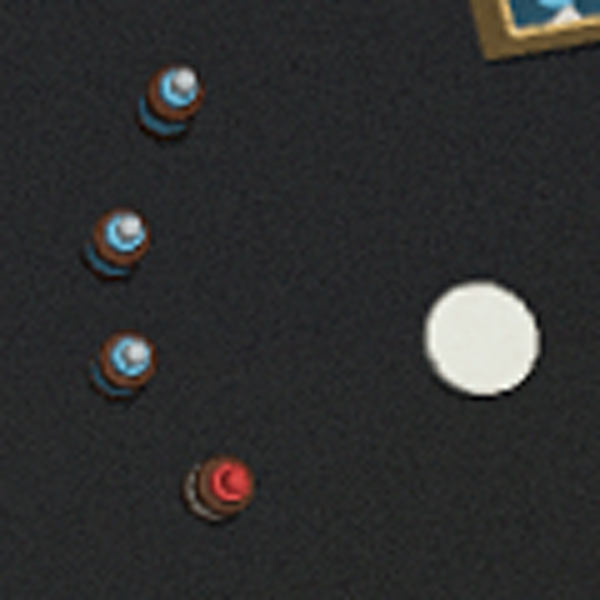

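View pics/s0a.png

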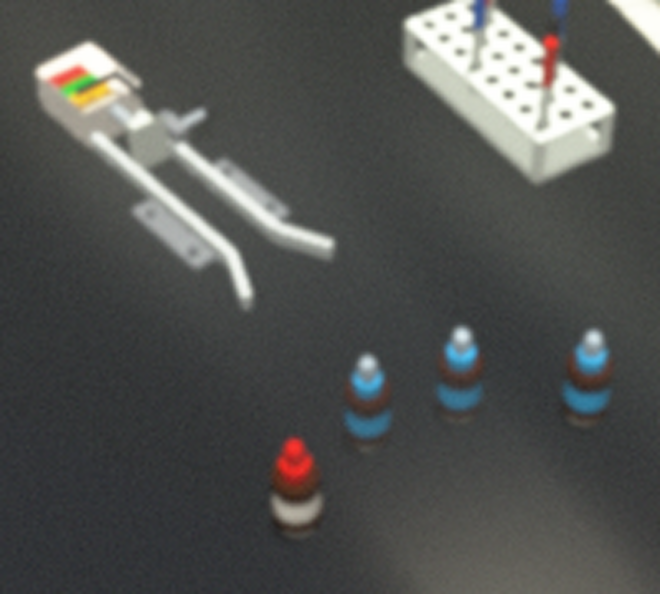

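```bash
cat > h.py <<'E'
import numpy as np, pickle
def pt(f,u,v,z):
    K=f['K'];T=f['pose'];d=T[:3,:3]@np.linalg.solve(K,[u,v,1.]);o=T[:3,3]
    return o+d*(z-o[2])/d[2]
def crop(u,v,fx,x0,y0): return (u+.5)/fx-.5+x0,(v+.5)/fx-.5+y0
def proj(f,P):
    T=f['pose'];c=T[:3,:3].T@(np.asarray(P)-T[:3,3]);q=f['K']@c;return q[:2]/q[2]
E
python3 - <<'E'
from h import *
np.set_printoptions(precision=4,suppress=True)
f=pickle.load(open('top0.pkl','rb'));g=pickle.load(open('side0.pkl','rb'))
A=lambda u,v,z:pt(f,*crop(u,v,5.5,220,210),z)
B=lambda u,v,z:pt(f,*crop(u,v,5,370,160),z)
S=lambda u,v,z:pt(g,*crop(u,v,3.3,210,150),z)
print('TOP bend',A(550,133,.016),A(585,210,.016),'hous',A(205,258,.016),A(232,345,.016))
print('side bend',S(280,226,.016),S(232,252,.016))
h=[A(*p,.044) for p in [(190,250),(42,307),(80,412),(228,358)]];print('housing',h, np.mean(h,0))
print('side stuff house corners',[S(*p,.044) for p in [(38,75),(90,42),(140,84)]])
for n,p,q,r in [('b3',(185,80),(180,88),(175,95)),('b2',(130,226),(126,231),(122,237)),('b1',(136,351),(131,356),(128,361)),('red',(235,480),(231,482),(226,487))]:
    print(n,B(*p,.08),B(*q,.062),B(*r,.05))
for n,p in [('b1',(367,360)),('b2',(461,333)),('b3',(593,336)),('red',(294,445))]: print('side bulb',n,S(*p,.078))
E
```

```text
TOP bend [0.526  0.0176 0.016 ] [0.4841 0.0023 0.016 ] hous [0.4736 0.2019 0.016 ] [0.4277 0.1898 0.016 ]
side bend [0.5286 0.0159 0.016 ] [0.4825 0.004  0.016 ]
housing [array([0.4753, 0.2054, 0.044 ]), array([0.4519, 0.2816, 0.044 ]), array([0.3981, 0.2638, 0.044 ]), array([0.4196, 0.1883, 0.044 ])] [0.4362 0.2348 0.044 ]
side stuff house corners [array([0.3964, 0.2557, 0.044 ]), array([0.4521, 0.283 , 0.044 ]), array([0.4743, 0.2058, 0.044 ])]
b3 [ 0.6643 -0.2399  0.08  ] [ 0.6646 -0.2405  0.062 ] [ 0.6638 -0.2397  0.05  ]
b2 [ 0.5825 -0.1995  0.08  ] [ 0.5834 -0.2003  0.062 ] [ 0.5824 -0.1999  0.05  ]
b1 [ 0.5123 -0.195   0.08  ] [ 0.5122 -0.1952  0.062 ] [ 0.5111 -0.1954  0.05  ]
red [ 0.4379 -0.2408  0.08  ] [ 0.4384 -0.2424  0.062 ] [ 0.4368 -0.242   0.05  ]
side bulb b1 [ 0.5115 -0.1942  0.078 ]
side bulb b2 [ 0.5818 -0.1987  0.078 ]
side bulb b3 [ 0.6644 -0.2395  0.078 ]
side bulb red [ 0.4377 -0.2414  0.078 ]
```

```bash
cat >> h.py <<'E'
from scipy.spatial.transform import Rotation as R
th=np.radians(106.6); M=np.array([.5055,.0100]); ex=np.array([np.cos(th),np.sin(th)]); ey=np.array([-ex[1],ex[0]])
def L(x,y=0): return M+x*ex+y*ey
def rot(s): q=s['tool_rot']; return R.from_quat([q[1],q[2],q[3],q[0]]).as_matrix()
def plan(s,p,z):
    "tool-frame shift cm to reach world p,z ; remaining twist about x"
    Q=rot(s); d=np.array([p[0],p[1],z])-s['tool_pos']
    tz=np.r_[ey,0]
    if Q[:,2]@tz<0: tz=-tz
    tx=np.array([0,0,-1.]); ty=np.cross(tz,tx); D=np.c_[tx,ty,tz]
    return Q.T@d*100, np.degrees(R.from_matrix(Q.T@D).as_rotvec()), D.T@d*100
def lane(s): d=s['tool_pos'][:2]-M; return np.array([d@ex,d@ey])*1000
E
python3 - <<'E'
from h import *
from plant import manip
np.set_printoptions(precision=3,suppress=True)
s=manip.state();print(rot(s));print(plan(s,[.5115,-.195],.23)); print(L(0),L(-.08),L(.1),L(.0795))
E
```

```text
[[-0.001 -0.914  0.405]
 [-0.002  0.405  0.914]
 [-1.     0.    -0.002]]
(array([  0.117, -54.674, -59.564]), array([49.518, -0.108,  0.035]), array([  0.016, -80.8  ,   2.916]))
[0.505 0.01 ] [ 0.528 -0.067] [0.477 0.106] [0.483 0.086]
```

```bash
python3 -m inch '[{"fingers":0.3,"delta_pos":[0,0,0],"twist":[9.9,0,0]},{"fingers":0.3,"delta_pos":[0,0,0],"twist":[9.9,0,0]},{"fingers":0.3,"delta_pos":[0,0,0],"twist":[9.9,0,0]},{"fingers":0.3,"delta_pos":[0,0,0],"twist":[9.9,0,0]},{"fingers":0.3,"delta_pos":[0,0,0],"twist":[9.9,0,0]}]'
python3 -m inch '[{"fingers":0.3,"delta_pos":[0,-5,0],"twist":[0,0,0]},{"fingers":0.3,"delta_pos":[0,-5,0],"twist":[0,0,0]},{"fingers":0.3,"delta_pos":[0,-5,0],"twist":[0,0,0]},{"fingers":0.3,"delta_pos":[0,-5,0],"twist":[0,0,0]},{"fingers":0.3,"delta_pos":[0,-5,0],"twist":[0,0,0]}]'
python3 -m inch '[{"fingers":0.3,"delta_pos":[0,-5,0],"twist":[0,0,0]},{"fingers":0.3,"delta_pos":[0,-5,0],"twist":[0,0,0]},{"fingers":0.3,"delta_pos":[0,-5,0],"twist":[0,0,0]},{"fingers":0.3,"delta_pos":[0,-5,0],"twist":[0,0,0]},{"fingers":0.3,"delta_pos":[0,-5,0],"twist":[0,0,0]}]'
python3 -m inch '[{"fingers":0.3,"delta_pos":[0,-5,0],"twist":[0,0,0]},{"fingers":0.3,"delta_pos":[0,-5,0],"twist":[0,0,0]},{"fingers":0.3,"delta_pos":[0,-5,0],"twist":[0,0,0]},{"fingers":0.3,"delta_pos":[0,-5,0],"twist":[0,0,0]},{"fingers":0.3,"delta_pos":[0,0,0],"twist":[0,0,0]}]'
python3 - <<'E'
from h import *
from plant import manip
np.set_printoptions(precision=3,suppress=True)
s=manip.state();print(s['tool_pos'],s['joint_pos']);print(plan(s,[.5115,-.195],.1))
E
```

```text
time: 0.72
tool_pos: [0.2528, 0.5712, 0.2306]
tool_rot: [0.7, -0.101, 0.7, 0.1]
contact_force: [-0.2, -1.0, 0.5]
gripper_width: 0.648
time: 1.35
tool_pos: [0.3245, 0.3303, 0.2308]
tool_rot: [0.7, -0.102, 0.7, 0.102]
contact_force: [0.2, 0.1, 0.8]
gripper_width: 0.654
time: 1.98
tool_pos: [0.396, 0.0908, 0.231]
tool_rot: [0.7, -0.102, 0.7, 0.102]
contact_force: [0.4, 0.7, -0.9]
gripper_width: 0.651
time: 2.6
tool_pos: [0.4532, -0.1018, 0.2307]
tool_rot: [0.699, -0.1, 0.7, 0.101]
contact_force: [0.3, 0.2, -0.6]
gripper_width: 0.648
[ 0.453 -0.102  0.231] [-0.381 -0.347  1.972 -0.     1.518 -0.667]
(array([ 13.061, -10.596,   2.983]), array([-0.242, -0.075, -0.032]), array([ 13.071, -10.601,   2.921]))
```

```bash
python3 -m inch '[{"fingers":0.3,"delta_pos":[3,-5.3,1.5],"twist":[0,0,0]},{"fingers":0.3,"delta_pos":[4,-5.3,1.45],"twist":[0,0,0]},{"fingers":0.3,"delta_pos":[5.1,0,0],"twist":[0,0,0]},{"fingers":0.3,"delta_pos":[1,0,0],"twist":[0,0,0]},{"fingers":0.3,"delta_pos":[0,0,0],"twist":[0,0,0]}]'
python3 - <<'E'
from h import *
from plant import manip,viewer
import cv2
np.set_printoptions(precision=3,suppress=True)
s=manip.state();print(s['tool_pos']);print(plan(s,[.5115,-.195],.021))
f=viewer.grab_frame('side');cv2.imwrite('pics/s1.png',cv2.resize(f['pixels'][210:330,250:430],None,fx=4,fy=4,interpolation=cv2.INTER_CUBIC))
f=viewer.grab_frame('top');cv2.imwrite('pics/t1.png',cv2.resize(f['pixels'][160:280,340:490],None,fx=4,fy=4,interpolation=cv2.INTER_CUBIC))
E
```

```text
time: 3.22
tool_pos: [0.5091, -0.1875, 0.1036]
tool_rot: [0.699, -0.102, 0.7, 0.103]
contact_force: [0.0, -1.4, 0.3]
gripper_width: 0.649
[ 0.509 -0.187  0.104]
(array([ 8.264, -0.797,  0.021]), array([ 0.086, -0.039, -0.051]), array([ 8.264, -0.789,  0.016]))
```

View pics/s1.png

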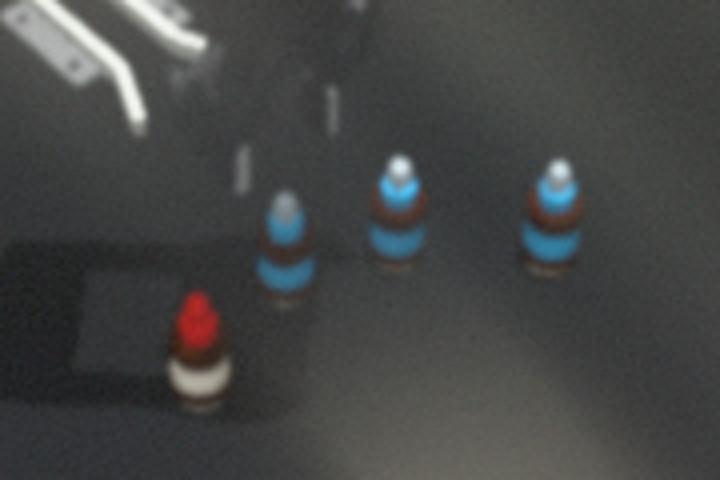

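View pics/t1.png

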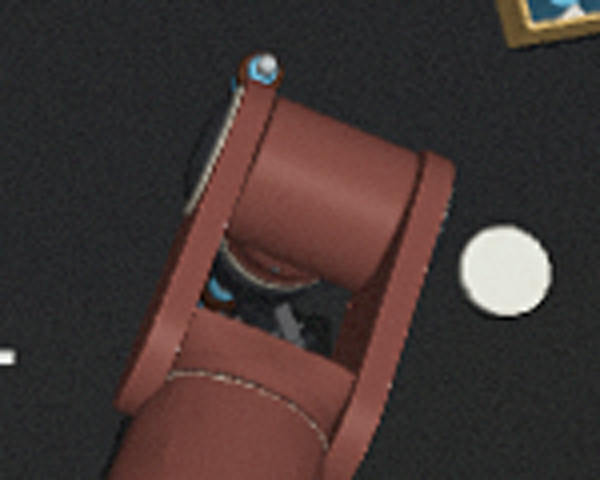

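```bash
python3 -m inch '[{"fingers":0.3,"delta_pos":[0,-0.79,0],"twist":[0,0,0]},{"fingers":0.3,"delta_pos":[3,0,0],"twist":[0,0,0]},{"fingers":0.3,"delta_pos":[3,0,0],"twist":[0,0,0]},{"fingers":0.3,"delta_pos":[2.2,0,0],"twist":[0,0,0]},{"fingers":0.3,"delta_pos":[0,0,0],"twist":[0,0,0]}]'
python3 - <<'E'
from h import *
from plant import manip,viewer
import cv2
np.set_printoptions(precision=4,suppress=True)
s=manip.state();print(s['tool_pos'],s['contact_force']);print(plan(s,[.5115,-.195],.021))
f=viewer.grab_frame('side');cv2.imwrite('pics/s2.png',cv2.resize(f['pixels'][210:330,250:430],None,fx=4,fy=4,interpolation=cv2.INTER_CUBIC))
E
```

```text
time: 3.95
tool_pos: [0.511, -0.1959, 0.021]
tool_rot: [0.699, -0.102, 0.7, 0.103]
contact_force: [-0.1, 0.2, 0.0]
gripper_width: 0.648
[ 0.511  -0.1959  0.021 ] [-0.0721  0.1737  0.0409]
(array([-0.0009,  0.0747,  0.0754]), array([ 0.0165, -0.0843, -0.0785]), array([-0.0009,  0.0747,  0.0754]))
```

View pics/s2.png

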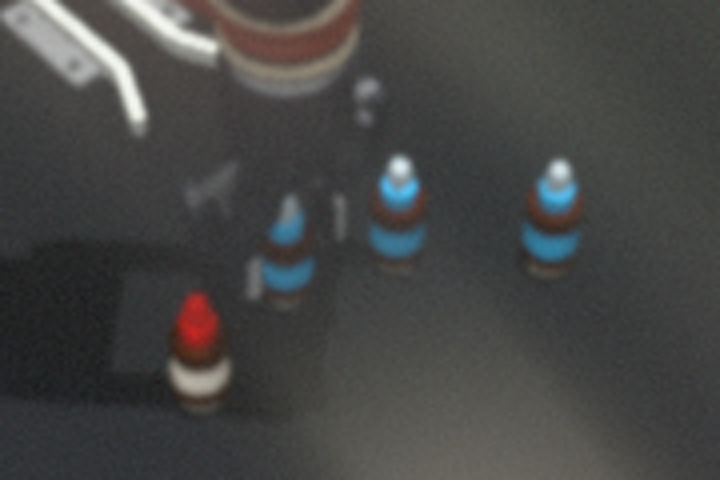

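```bash
python3 -m inch '[{"fingers":-1,"delta_pos":[0,0,0],"twist":[0,0,0]},{"fingers":-1,"delta_pos":[0,0,0],"twist":[0,0,0]},{"fingers":-1,"delta_pos":[0,0,0],"twist":[0,0,0]},{"fingers":-1,"delta_pos":[0,0,0],"twist":[0,0,0]},{"fingers":-1,"delta_pos":[0,0,0],"twist":[0,0,0]}]'
python3 - <<'E'
from h import *
from plant import manip,viewer
import cv2
np.set_printoptions(precision=4,suppress=True)
s=manip.state();print(s['tool_pos'],s['contact_force'],s['gripper_width']*85);print(plan(s,L(-.08),.021))
f=viewer.grab_frame('side');cv2.imwrite('pics/s3.png',cv2.resize(f['pixels'][210:330,250:430],None,fx=4,fy=4,interpolation=cv2.INTER_CUBIC))
E
```

```text
time: 4.62
tool_pos: [0.5133, -0.197, 0.0239]
tool_rot: [0.701, -0.103, 0.699, 0.101]
contact_force: [-1.0, 0.5, 6.3]
gripper_width: 0.365
[ 0.5133 -0.197   0.0239] [-1.0146  0.4717  6.3112] 31.04947548816835
(array([ 0.2719, 12.0612,  5.172 ]), array([0.0235, 0.1589, 0.1707]), array([ 0.2935, 12.0624,  5.1678]))
```

View pics/s3.png

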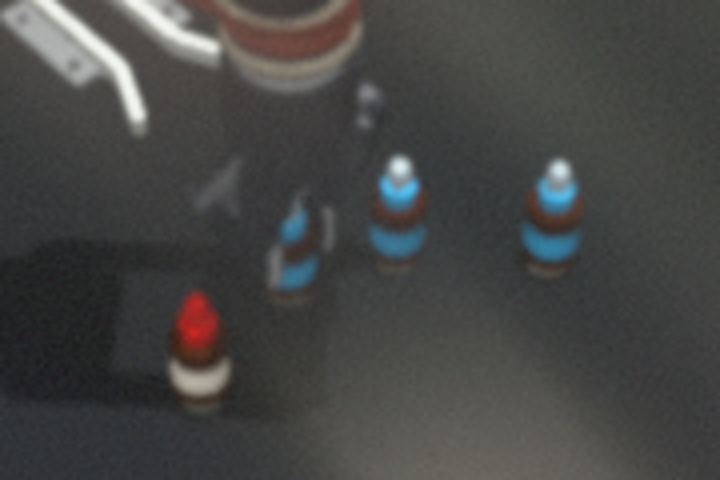

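```bash
python3 -m inch '[{"fingers":-1,"delta_pos":[-0.2,0,0],"twist":[0,0,0]},{"fingers":-1,"delta_pos":[0,1.5,0],"twist":[0,0,0]},{"fingers":-1,"delta_pos":[0,2,0],"twist":[0,0,0]},{"fingers":-1,"delta_pos":[0,2,1.2],"twist":[0,0,0]},{"fingers":-1,"delta_pos":[0,2,1.2],"twist":[0,0,0]}]'
python3 -m inch '[{"fingers":-1,"delta_pos":[0,2,1.2],"twist":[0,0,0]},{"fingers":-1,"delta_pos":[0,2,1.2],"twist":[0,0,0]},{"fingers":-1,"delta_pos":[0,0.5,0.4],"twist":[0,0,0]},{"fingers":-1,"delta_pos":[0,0,0],"twist":[0,0,0]}]'
python3 - <<'E'
from h import *
from plant import manip,viewer
import cv2
np.set_printoptions(precision=4,suppress=True)
s=manip.state();print(s['tool_pos'],s['contact_force'],lane(s));print(plan(s,L(-.08),.023))
f=viewer.grab_frame('side');cv2.imwrite('pics/s4.png',cv2.resize(f['pixels'][180:300,220:400],None,fx=4,fy=4,interpolation=cv2.INTER_CUBIC))
E
```

```text
time: 5.3
tool_pos: [0.5129, -0.1157, 0.024]
tool_rot: [0.7, -0.103, 0.7, 0.102]
contact_force: [-0.4, -0.5, 3.0]
gripper_width: 0.365
time: 5.8
tool_pos: [0.5272, -0.0653, 0.024]
tool_rot: [0.7, -0.102, 0.699, 0.103]
contact_force: [-0.0, 2.0, 4.6]
gripper_width: 0.368
[ 0.5272 -0.0653  0.024 ] [-0.0218  2.0065  4.6429] [-78.3761   0.7451]
(array([ 0.0953, -0.1625,  0.0742]), array([ 0.078 ,  0.0379, -0.0261]), array([ 0.0953, -0.1624,  0.0745]))
```

View pics/s4.png

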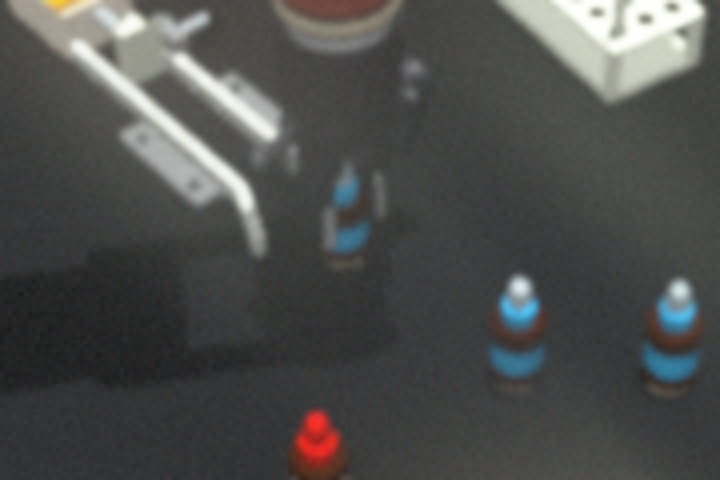

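```bash
python3 -m inch '[{"fingers":-1,"delta_pos":[-0.1,2,0.07],"twist":[0,0,0]},{"fingers":-1,"delta_pos":[0,2,0],"twist":[0,0,0]},{"fingers":-1,"delta_pos":[0,2,0],"twist":[0,0,0]},{"fingers":-1,"delta_pos":[0,2,0],"twist":[0,0,0]},{"fingers":-1,"delta_pos":[0,1,0],"twist":[0,0,0]}]'
python3 - <<'E'
from h import *
from plant import manip,viewer
import cv2
np.set_printoptions(precision=4,suppress=True)
s=manip.state();print(s['tool_pos'],s['contact_force'],lane(s))
f=viewer.grab_frame('side');cv2.imwrite('pics/s5.png',cv2.resize(f['pixels'][150:270,200:380],None,fx=4,fy=4,interpolation=cv2.INTER_CUBIC))
E
```

```text
time: 6.48
tool_pos: [0.5011, 0.0218, 0.0242]
tool_rot: [0.699, -0.103, 0.7, 0.103]
contact_force: [0.2, 0.4, 0.1]
gripper_width: 0.368
[0.5011 0.0218 0.0242] [0.1638 0.4068 0.0765] [12.5709  0.8301]
```

View pics/s5.png

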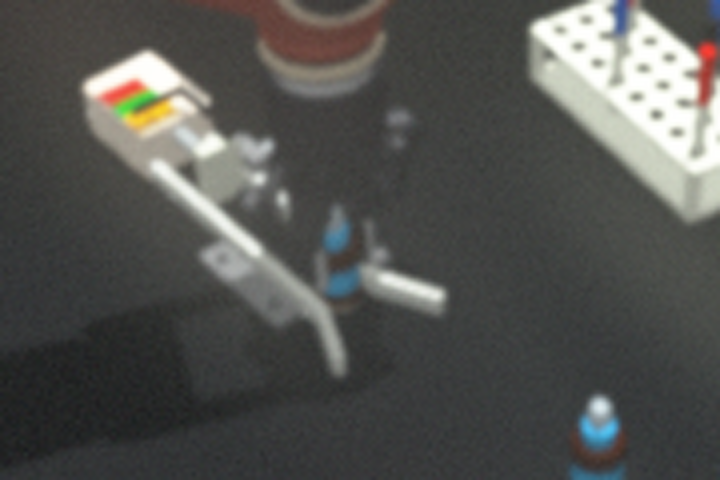

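```bash
python3 -m inch '[{"fingers":-1,"delta_pos":[0,2,0.05],"twist":[0,0,0]},{"fingers":-1,"delta_pos":[0,2,0],"twist":[0,0,0]},{"fingers":-1,"delta_pos":[0,2,0],"twist":[0,0,0]},{"fingers":-1,"delta_pos":[0,2,0],"twist":[0,0,0]},{"fingers":-1,"delta_pos":[0,0.8,0],"twist":[0,0,0]}]'
python3 -m inch '[{"fingers":-1,"delta_pos":[0.15,0,0],"twist":[0,0,0]},{"fingers":-1,"delta_pos":[0,0,0],"twist":[0,0,0]}]'
python3 - <<'E'
from h import *
from plant import manip,viewer
import cv2
np.set_printoptions(precision=4,suppress=True)
s=manip.state();print(s['tool_pos'],s['contact_force'],lane(s))
f=viewer.grab_frame('side');cv2.imwrite('pics/s6.png',cv2.resize(f['pixels'][150:270,200:380],None,fx=4,fy=4,interpolation=cv2.INTER_CUBIC))
E
```

```text
time: 7.15
tool_pos: [0.4771, 0.1053, 0.0245]
tool_rot: [0.7, -0.103, 0.7, 0.102]
contact_force: [0.6, -0.8, -0.7]
gripper_width: 0.362
time: 7.4
tool_pos: [0.4778, 0.1047, 0.024]
tool_rot: [0.7, -0.102, 0.7, 0.102]
contact_force: [-3.4, 1.7, 5.8]
gripper_width: 0.367
[0.4778 0.1047 0.024 ] [-3.3543  1.7417  5.8017] [98.6991 -0.5368]
```

View pics/s6.png

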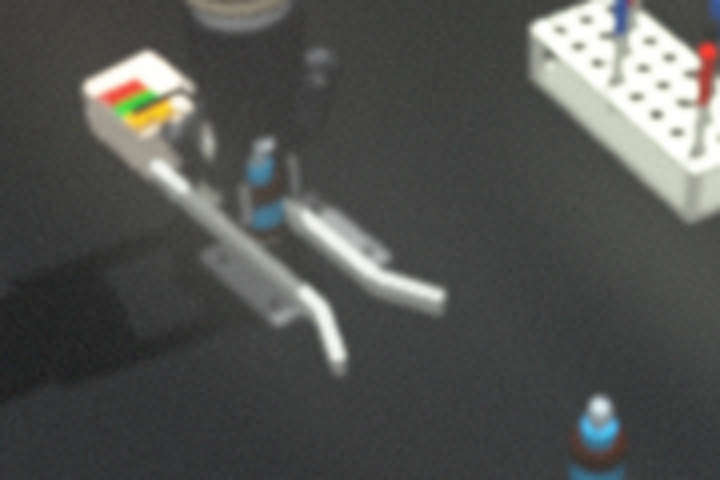

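```bash
python3 -m inch '[{"fingers":-0.1,"delta_pos":[-0.2,0,0],"twist":[0,0,0]},{"fingers":0.2,"delta_pos":[0,0,0],"twist":[0,0,0]},{"fingers":0.2,"delta_pos":[0,0,0],"twist":[0,0,0]},{"fingers":0.2,"delta_pos":[-2,0,0],"twist":[0,0,0]},{"fingers":0.2,"delta_pos":[-4,0,0],"twist":[0,0,0]}]'
python3 -m inch '[{"fingers":0.3,"delta_pos":[-3,0,0],"twist":[0,0,0]},{"fingers":0.3,"delta_pos":[0,-6,0],"twist":[0,0,0]},{"fingers":0.3,"delta_pos":[0,-6,0],"twist":[0,0,0]},{"fingers":0.3,"delta_pos":[0,-6,0],"twist":[0,0,0]},{"fingers":0.3,"delta_pos":[0,-6,0],"twist":[0,0,0]}]'
python3 - <<'E'
from h import *
from plant import manip,viewer
import cv2
np.set_printoptions(precision=4,suppress=True)
s=manip.state();print(s['tool_pos'],s['contact_force'],lane(s));print(plan(s,[.5825,-.1997],.1))
for n in ['top','side']:
  f=viewer.grab_frame(n);cv2.imwrite(f'pics/{n}7.png',f['pixels'])
E
```

```text
time: 8.07
tool_pos: [0.4755, 0.1044, 0.0836]
tool_rot: [0.698, -0.102, 0.701, 0.102]
contact_force: [1.2, 0.5, 0.8]
gripper_width: 0.599
time: 8.7
tool_pos: [0.5463, -0.1273, 0.1151]
tool_rot: [0.7, -0.102, 0.7, 0.102]
contact_force: [0.4, 1.2, 0.2]
gripper_width: 0.646
[ 0.5463 -0.1273  0.1151] [0.3998 1.1957 0.1834] [-143.2415    0.1205]
(array([ 1.5145, -7.9717,  1.3984]), array([0.0092, 0.0206, 0.0089]), array([ 1.5127, -7.9717,  1.4003]))
```

View pics/side7.png

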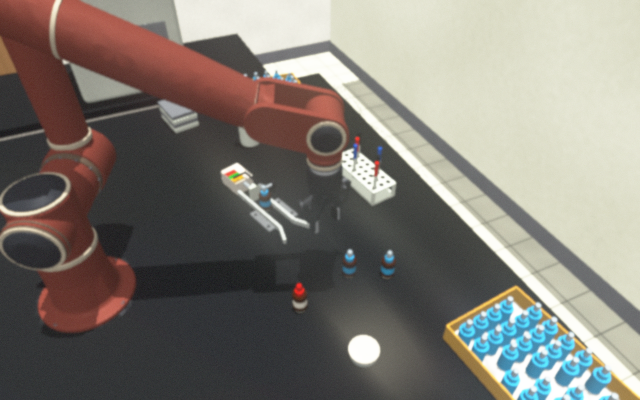

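View pics/top7.png

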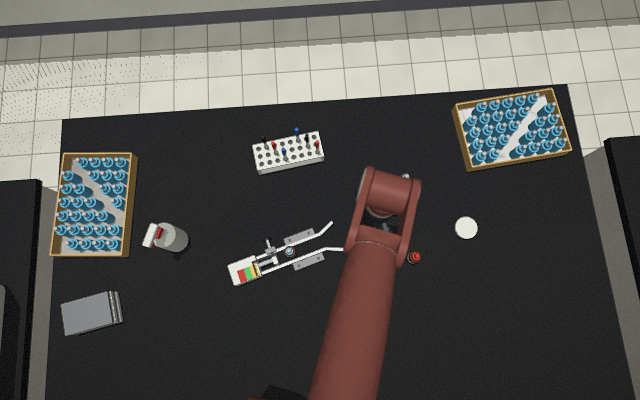

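```bash
python3 -m inch '[{"fingers":0.2,"delta_pos":[0,-4,0.7],"twist":[0,0,0]},{"fingers":0.2,"delta_pos":[0,-3.97,0.7],"twist":[0,0,0]},{"fingers":0.2,"delta_pos":[1.5,0,0],"twist":[0,0,0]},{"fingers":0.2,"delta_pos":[0,0,0],"twist":[0,0,0]}]'
python3 - <<'E'
from h import *
from plant import manip,viewer
import cv2
np.set_printoptions(precision=4,suppress=True)
s=manip.state();print(s['tool_pos'],s['contact_force'],lane(s));print(plan(s,[.5825,-.1997],.023))
f=viewer.grab_frame('side');cv2.imwrite('pics/s8.png',cv2.resize(f['pixels'][200:320,250:430],None,fx=4,fy=4,interpolation=cv2.INTER_CUBIC))
E
```

```text
time: 9.3
tool_pos: [0.5804, -0.1962, 0.0975]
tool_rot: [0.698, -0.101, 0.701, 0.103]
contact_force: [-0.1, 0.8, 0.3]
gripper_width: 0.601
[ 0.5804 -0.1962  0.0975] [-0.1198  0.7934  0.3081] [-218.9956  -12.8836]
(array([ 7.4493, -0.4242,  0.1263]), array([ 0.0271, -0.2048, -0.2142]), array([ 7.4513, -0.3963,  0.0998]))
```

View pics/s8.png

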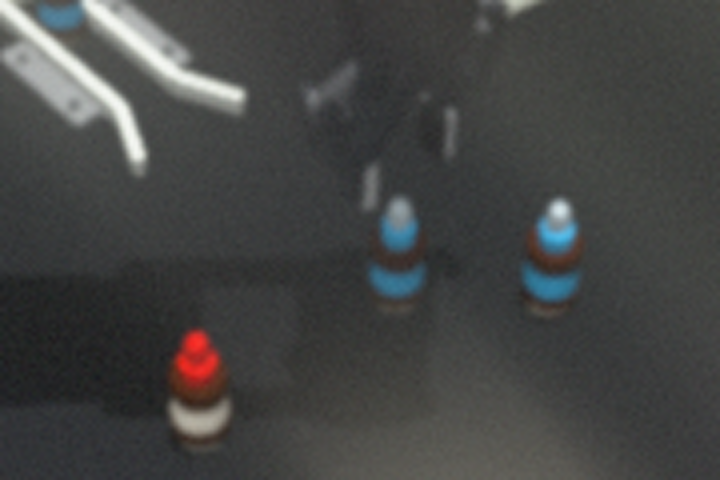

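Run:
```python
from h import *
from plant import manip,viewer
s=manip.state();g=pickle.load(open('side0.pkl','rb'))
print(s['tool_pos'])
for P in [s['tool_pos'],s['tool_pos']-0.019*np.array([0,0,-1.]),s['tool_pos']+rot(s)@[-.019,0,.0255],s['tool_pos']+rot(s)@[-.019,0,-.0255],[.5825,-.1997,.08],[.5825,-.1997,.0]]:
  u,v=proj(g,P); print(P,(u-250)*4,(v-200)*4)
```

```text
[ 0.58082781 -0.19610966  0.09834801]
[ 0.58082781 -0.19610966  0.09834801] 395.0705641148402 175.59607289207486
[ 0.58082781 -0.19610966  0.11734801] 396.2448663229145 152.55107477375384
[ 0.60531872 -0.18883319  0.11728206] 428.71784032745563 131.37622493159597
[ 0.55646    -0.20345537  0.11741369] 363.26251789392813 174.23872379045645
[0.5825, -0.1997, 0.08] 399.36172448811885 200.64932005900937
[0.5825, -0.1997, 0.0] 394.5470351425063 290.0323503632694
```

```bash
python3 -m inch '[{"fingers":0.2,"delta_pos":[0,-0.37,0.1],"twist":[0,0,0]},{"fingers":0.2,"delta_pos":[3,0,0],"twist":[0,0,0]},{"fingers":0.2,"delta_pos":[3,0,0],"twist":[0,0,0]},{"fingers":0.2,"delta_pos":[1.4,0,0],"twist":[0,0,0]},{"fingers":0.2,"delta_pos":[0,0,0],"twist":[0,0,0]}]'
python3 -m inch '[{"fingers":-1,"delta_pos":[0,0,0],"twist":[0,0,0]},{"fingers":-1,"delta_pos":[0,0,0],"twist":[0,0,0]},{"fingers":-1,"delta_pos":[0,0,0],"twist":[0,0,0]},{"fingers":-1,"delta_pos":[0,0,0],"twist":[0,0,0]}]'
python3 - <<'E'
from h import *
from plant import manip,viewer
import cv2
np.set_printoptions(precision=4,suppress=True)
s=manip.state();print(s['tool_pos'],s['contact_force'],lane(s));print(plan(s,L(-.08),.023))
f=viewer.grab_frame('side');cv2.imwrite('pics/s9.png',cv2.resize(f['pixels'][200:320,250:430],None,fx=4,fy=4,interpolation=cv2.INTER_CUBIC))
E
```

```text
time: 9.98
tool_pos: [0.5836, -0.2003, 0.0254]
tool_rot: [0.699, -0.102, 0.7, 0.103]
contact_force: [0.2, 0.0, -0.5]
gripper_width: 0.602
time: 10.48
tool_pos: [0.5856, -0.2015, 0.028]
tool_rot: [0.701, -0.103, 0.699, 0.102]
contact_force: [-0.5, 0.8, 6.5]
gripper_width: 0.363
[ 0.5856 -0.2015  0.028 ] [-0.5334  0.8264  6.4588] [-225.6106  -16.3049]
(array([ 0.47  , 14.5626, -1.6273]), array([0.0172, 0.1391, 0.1219]), array([ 0.5049, 14.5611, -1.6305]))
```

View pics/s9.png

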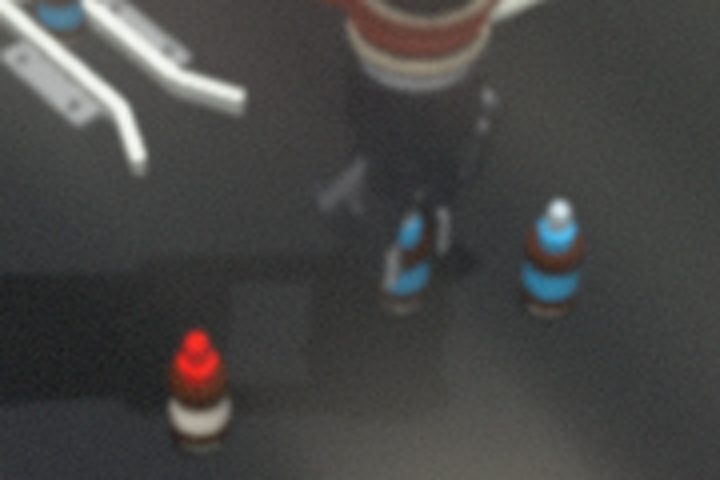

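```bash
python3 -m inch '[{"fingers":-1,"delta_pos":[-0.25,0,0],"twist":[0,0,0]},{"fingers":-1,"delta_pos":[0,2,0],"twist":[0,0,0]},{"fingers":-1,"delta_pos":[0,2.5,0],"twist":[0,0,0]},{"fingers":-1,"delta_pos":[0,2.5,-0.4],"twist":[0,0,0]},{"fingers":-1,"delta_pos":[0,2.5,-0.5],"twist":[0,0,0]}]'
python3 -m inch '[{"fingers":-1,"delta_pos":[0,2.5,-0.5],"twist":[0,0,0]},{"fingers":-1,"delta_pos":[0,2,-0.2],"twist":[0,0,0]},{"fingers":-1,"delta_pos":[0,0.5,0],"twist":[0,0,0]},{"fingers":-1,"delta_pos":[0,0,0],"twist":[0,0,0]}]'
python3 - <<'E'
from h import *
from plant import manip,viewer
import cv2
np.set_printoptions(precision=4,suppress=True)
s=manip.state();print(s['tool_pos'],s['contact_force'],lane(s));print(plan(s,L(-.08),.023))
f=viewer.grab_frame('side');cv2.imwrite('pics/s10.png',cv2.resize(f['pixels'][160:280,220:400],None,fx=4,fy=4,interpolation=cv2.INTER_CUBIC))
E
```

```text
time: 11.15
tool_pos: [0.547, -0.1099, 0.028]
tool_rot: [0.699, -0.102, 0.7, 0.103]
contact_force: [0.6, -0.8, 0.3]
gripper_width: 0.364
time: 11.65
tool_pos: [0.5273, -0.0661, 0.0285]
tool_rot: [0.7, -0.102, 0.7, 0.102]
contact_force: [-0.3, -0.0, -0.8]
gripper_width: 0.364
[ 0.5273 -0.0661  0.0285] [-0.3492 -0.0355 -0.7873] [-79.2073   0.8161]
(array([ 0.5532, -0.0793,  0.0816]), array([ 0.0618, -0.0046,  0.0061]), array([ 0.5532, -0.0793,  0.0816]))
```

View pics/s10.png

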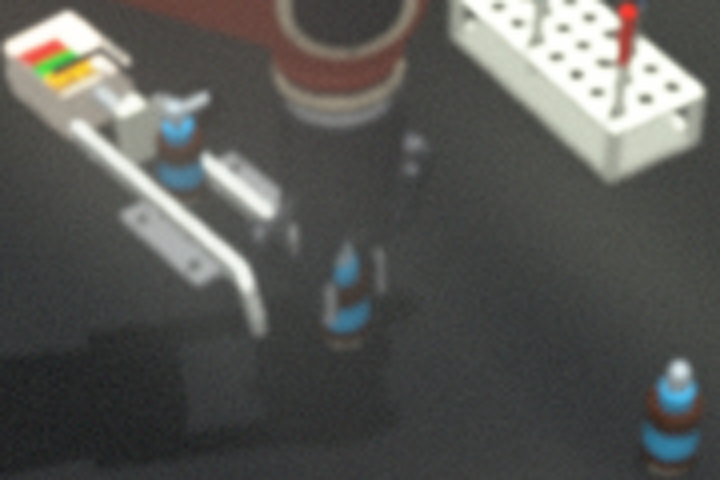

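```bash
python3 -m inch '[{"fingers":-1,"delta_pos":[0.05,2,0.08],"twist":[0,0,0]},{"fingers":-1,"delta_pos":[0,2,0],"twist":[0,0,0]},{"fingers":-1,"delta_pos":[0,2,0],"twist":[0,0,0]},{"fingers":-1,"delta_pos":[0,2,0.05],"twist":[0,0,0]},{"fingers":-1,"delta_pos":[0,2,0],"twist":[0,0,0]}]'
python3 -m inch '[{"fingers":-1,"delta_pos":[0,2,0],"twist":[0,0,0]},{"fingers":-1,"delta_pos":[0,0.9,0],"twist":[0,0,0]},{"fingers":-1,"delta_pos":[0,0,0],"twist":[0,0,0]}]'
python3 - <<'E'
from h import *
from plant import manip,viewer
import cv2
np.set_printoptions(precision=4,suppress=True)
s=manip.state();print(s['tool_pos'],s['contact_force'],lane(s))
f=viewer.grab_frame('side');cv2.imwrite('pics/s11.png',cv2.resize(f['pixels'][150:270,200:380],None,fx=4,fy=4,interpolation=cv2.INTER_CUBIC))
E
```

```text
time: 12.32
tool_pos: [0.4995, 0.0312, 0.0281]
tool_rot: [0.7, -0.102, 0.7, 0.102]
contact_force: [-0.4, -0.3, -0.7]
gripper_width: 0.364
time: 12.7
tool_pos: [0.4916, 0.0581, 0.0281]
tool_rot: [0.7, -0.103, 0.7, 0.103]
contact_force: [1.0, -0.3, -0.2]
gripper_width: 0.36
[0.4916 0.0581 0.0281] [ 0.9852 -0.3168 -0.1675] [50.0536 -0.4007]
```

View pics/s11.png

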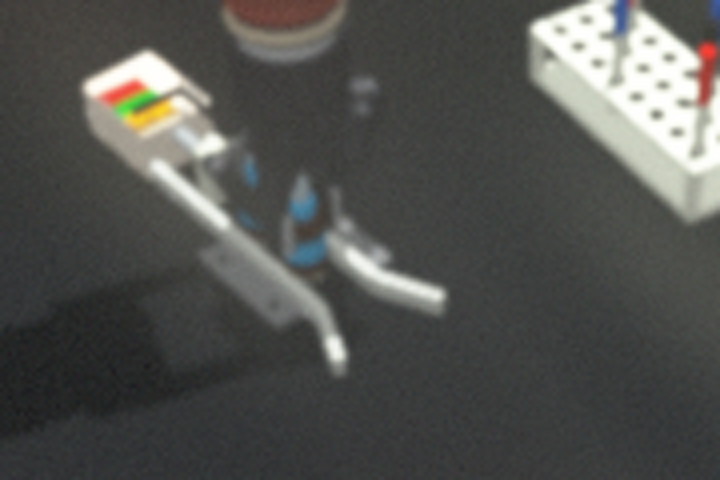

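```bash
python3 -m inch '[{"fingers":-1,"delta_pos":[0.1,0,0],"twist":[0,0,0]},{"fingers":-0.1,"delta_pos":[0,0,0],"twist":[0,0,0]},{"fingers":0.2,"delta_pos":[0,0,0],"twist":[0,0,0]},{"fingers":0.2,"delta_pos":[-2,0,0],"twist":[0,0,0]},{"fingers":0.2,"delta_pos":[-4,0,0],"twist":[0,0,0]}]'
python3 -m inch '[{"fingers":0.2,"delta_pos":[-2.8,0,0],"twist":[0,0,0]},{"fingers":0.2,"delta_pos":[0,-6,0],"twist":[0,0,0]},{"fingers":0.2,"delta_pos":[0,-6,0],"twist":[0,0,0]},{"fingers":0.2,"delta_pos":[0,-6,0],"twist":[0,0,0]},{"fingers":0.2,"delta_pos":[0,-6,0],"twist":[0,0,0]}]'
python3 - <<'E'
from h import *
from plant import manip,viewer
import cv2
np.set_printoptions(precision=4,suppress=True)
s=manip.state();print(s['tool_pos'],s['contact_force'],lane(s));print(plan(s,[.6643,-.240],.1))
f=viewer.grab_frame('side');cv2.imwrite('pics/s12.png',f['pixels'][100:350,150:470])
E
```

```text
time: 13.38
tool_pos: [0.4899, 0.0572, 0.0855]
tool_rot: [0.698, -0.102, 0.702, 0.102]
contact_force: [0.3, 0.4, -0.6]
gripper_width: 0.602
time: 14.0
tool_pos: [0.5607, -0.1747, 0.115]
tool_rot: [0.7, -0.102, 0.7, 0.102]
contact_force: [1.0, 1.4, 0.9]
gripper_width: 0.595
[ 0.5607 -0.1747  0.115 ] [1.0456 1.4018 0.8978] [-192.7749   -0.0803]
(array([ 1.4993, -9.2154,  8.0697]), array([-0.013 ,  0.0132,  0.0017]), array([ 1.4971, -9.2173,  8.0679]))
```

View pics/s12.png

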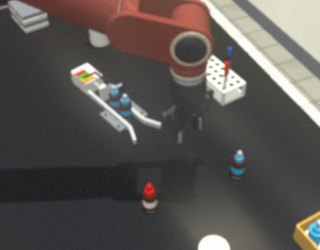

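Both stand in the lane, around (115–125, 95–100) in the crop. Next comes bottle 3.

```bash
python3 -m inch '[{"fingers":0.2,"delta_pos":[0,-3,2.7],"twist":[0,0,0]},{"fingers":0.2,"delta_pos":[0,-3,2.7],"twist":[0,0,0]},{"fingers":0.2,"delta_pos":[0,-3.2,2.65],"twist":[0,0,0]},{"fingers":0.2,"delta_pos":[1.5,0,0],"twist":[0,0,0]},{"fingers":0.2,"delta_pos":[0,0,0],"twist":[0,0,0]}]'
python3 - <<'E'
from h import *
from plant import manip,viewer
import cv2
np.set_printoptions(precision=4,suppress=True)
s=manip.state();print(s['tool_pos'],s['contact_force'],lane(s));print(plan(s,[.6643,-.240],.025))
f=viewer.grab_frame('side');cv2.imwrite('pics/s13.png',cv2.resize(f['pixels'][200:320,270:450],None,fx=4,fy=4,interpolation=cv2.INTER_CUBIC))
E
```

```text
time: 14.68
tool_pos: [0.6618, -0.2368, 0.097]
tool_rot: [0.698, -0.101, 0.701, 0.103]
contact_force: [-0.5, 1.2, -0.3]
gripper_width: 0.602
[ 0.6618 -0.2368  0.097 ] [-0.4848  1.1565 -0.2645] [-281.1297  -79.3001]
(array([ 7.1954, -0.4093,  0.1756]), array([ 0.0055, -0.2366, -0.219 ]), array([ 7.1976, -0.3818,  0.1459]))
```

View pics/s13.png

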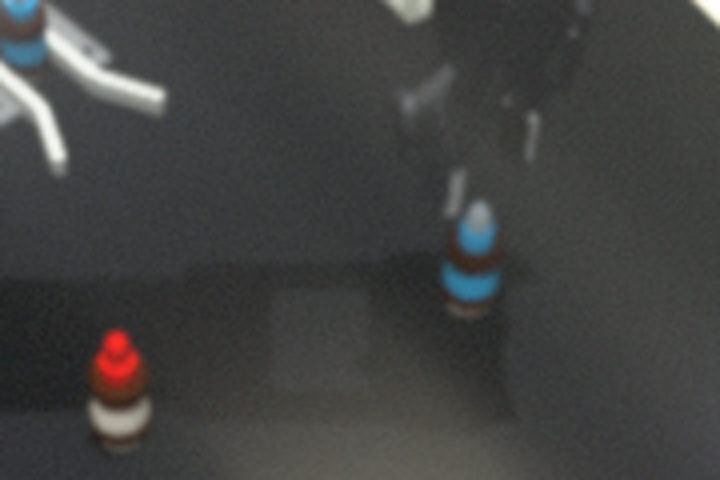

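```bash
python3 -m inch '[{"fingers":0.2,"delta_pos":[0,-0.33,0.1],"twist":[0,0,0]},{"fingers":0.2,"delta_pos":[3,0,0],"twist":[0,0,0]},{"fingers":0.2,"delta_pos":[3,0,0],"twist":[0,0,0]},{"fingers":0.2,"delta_pos":[1.2,0,0],"twist":[0,0,0]},{"fingers":0.2,"delta_pos":[0,0,0],"twist":[0,0,0]}]'
python3 -m inch '[{"fingers":-1,"delta_pos":[0,0,0],"twist":[0,0,0]},{"fingers":-1,"delta_pos":[0,0,0],"twist":[0,0,0]},{"fingers":-1,"delta_pos":[-0.1,0,0],"twist":[0,0,0]},{"fingers":-1,"delta_pos":[-0.1,0,0],"twist":[0,0,0]}]'
python3 - <<'E'
from h import *
from plant import manip,viewer
import cv2
np.set_printoptions(precision=4,suppress=True)
s=manip.state();print(s['tool_pos'],s['contact_force'],lane(s));print(plan(s,L(-.08),.023))
f=viewer.grab_frame('side');cv2.imwrite('pics/s14.png',cv2.resize(f['pixels'][200:320,270:450],None,fx=4,fy=4,interpolation=cv2.INTER_CUBIC))
E
```

```text
time: 15.35
tool_pos: [0.6652, -0.2402, 0.0277]
tool_rot: [0.699, -0.102, 0.7, 0.103]
contact_force: [-0.3, 0.8, 0.2]
gripper_width: 0.601
time: 15.85
tool_pos: [0.6659, -0.2406, 0.0305]
tool_rot: [0.7, -0.102, 0.7, 0.102]
contact_force: [-0.6, -0.2, -0.8]
gripper_width: 0.361
[ 0.6659 -0.2406  0.0305] [-0.644  -0.2299 -0.8166] [-285.9821  -82.1229]
(array([ 0.7417, 20.6015, -8.2049]), array([0.0213, 0.0178, 0.0171]), array([ 0.7505, 20.5982, -8.2123]))
```

View pics/s14.png

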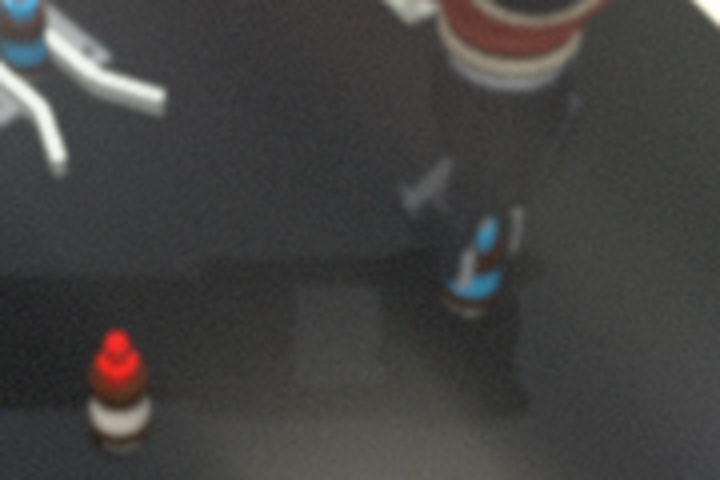

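```bash
python3 -m inch '[{"fingers":-1,"delta_pos":[0.1,1,-0.4],"twist":[0,0,0]},{"fingers":-1,"delta_pos":[0,2.5,-1],"twist":[0,0,0]},{"fingers":-1,"delta_pos":[0,2.5,-1],"twist":[0,0,0]},{"fingers":-1,"delta_pos":[0,2.5,-1],"twist":[0,0,0]},{"fingers":-1,"delta_pos":[0,2.5,-1],"twist":[0,0,0]}]'
python3 -m inch '[{"fingers":-1,"delta_pos":[0,2.5,-1],"twist":[0,0,0]},{"fingers":-1,"delta_pos":[0,2.5,-1],"twist":[0,0,0]},{"fingers":-1,"delta_pos":[0,2.5,-1],"twist":[0,0,0]},{"fingers":-1,"delta_pos":[0,2,-0.75],"twist":[0,0,0]},{"fingers":-1,"delta_pos":[0,0,0],"twist":[0,0,0]}]'
python3 - <<'E'
from h import *
from plant import manip,viewer
import cv2
np.set_printoptions(precision=4,suppress=True)
s=manip.state();print(s['tool_pos'],s['contact_force'],lane(s));print(plan(s,L(-.08),.023))
f=viewer.grab_frame('side');cv2.imwrite('pics/s15.png',cv2.resize(f['pixels'][160:280,220:400],None,fx=4,fy=4,interpolation=cv2.INTER_CUBIC))
E
```

```text
time: 16.52
tool_pos: [0.5924, -0.1472, 0.0304]
tool_rot: [0.701, -0.103, 0.699, 0.102]
contact_force: [0.9, -0.8, 4.6]
gripper_width: 0.366
time: 17.15
tool_pos: [0.5287, -0.066, 0.0304]
tool_rot: [0.7, -0.103, 0.699, 0.103]
contact_force: [-1.4, 1.5, 8.0]
gripper_width: 0.362
[ 0.5287 -0.066   0.0304] [-1.3713  1.461   7.953 ] [-79.45    -0.4827]
(array([ 0.739 , -0.055 , -0.0491]), array([ 0.0925,  0.0585, -0.009 ]), array([ 0.7391, -0.055 , -0.0483]))
```

View pics/s15.png

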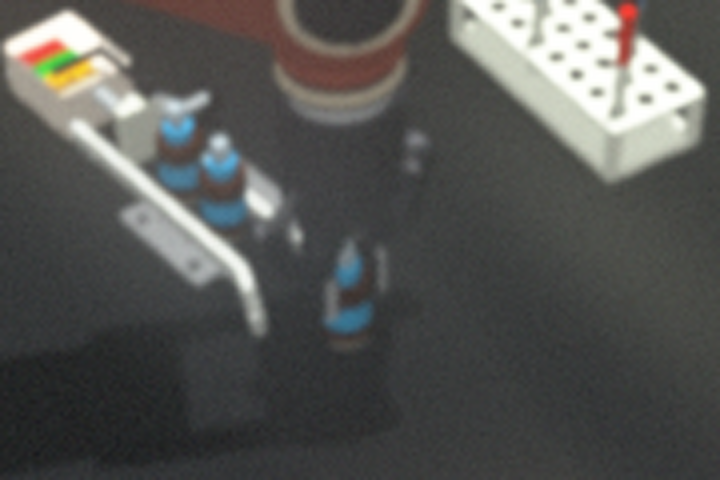

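```bash
python3 -m inch '[{"fingers":-1,"delta_pos":[-0.3,1,-0.03],"twist":[0,0,0]},{"fingers":-1,"delta_pos":[0,2,0],"twist":[0,0,0]},{"fingers":-1,"delta_pos":[0,2,0],"twist":[0,0,0]},{"fingers":-1,"delta_pos":[0,2,0],"twist":[0,0,0]},{"fingers":-1,"delta_pos":[0,1.5,0],"twist":[0,0,0]}]'
python3 -m inch '[{"fingers":-1,"delta_pos":[0,1,0],"twist":[0,0,0]},{"fingers":-1,"delta_pos":[0,1,0],"twist":[0,0,0]},{"fingers":-1,"delta_pos":[0,1,0],"twist":[0,0,0]},{"fingers":-1,"delta_pos":[0,0,0],"twist":[0,0,0]}]'
python3 - <<'E'
from h import *
from plant import manip,viewer
import cv2
np.set_printoptions(precision=4,suppress=True)
s=manip.state();print(s['tool_pos'],s['contact_force'],lane(s))
f=viewer.grab_frame('side');cv2.imwrite('pics/s16.png',cv2.resize(f['pixels'][150:270,200:380],None,fx=4,fy=4,interpolation=cv2.INTER_CUBIC))
E
```

```text
time: 17.82
tool_pos: [0.5037, 0.0156, 0.0318]
tool_rot: [0.699, -0.103, 0.7, 0.103]
contact_force: [-0.1, 0.2, -0.3]
gripper_width: 0.364
time: 18.32
tool_pos: [0.4957, 0.0431, 0.0321]
tool_rot: [0.7, -0.102, 0.7, 0.102]
contact_force: [-0.2, -0.2, -0.6]
gripper_width: 0.361
[0.4957 0.0431 0.0321] [-0.2211 -0.1616 -0.6305] [34.5501 -0.0822]
```

View pics/s16.png

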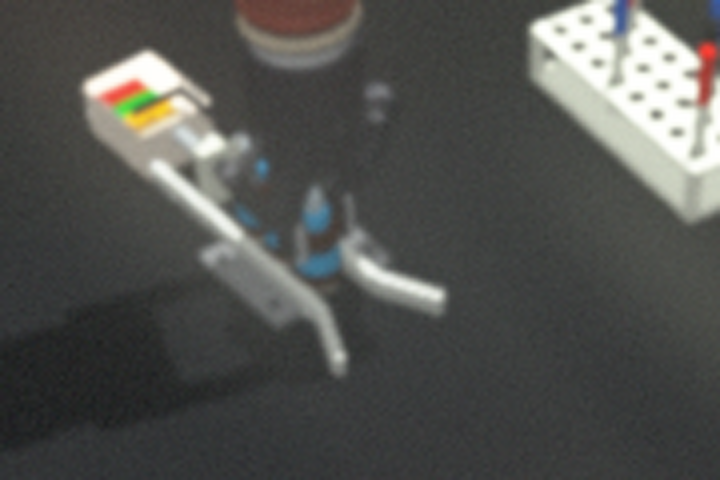

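```bash
python3 -m inch '[{"fingers":-1,"delta_pos":[0.1,0.5,0],"twist":[0,0,0]},{"fingers":-1,"delta_pos":[0,0.5,0],"twist":[0,0,0]},{"fingers":-1,"delta_pos":[0,0.5,0],"twist":[0,0,0]},{"fingers":-1,"delta_pos":[0,0.5,0],"twist":[0,0,0]},{"fingers":-1,"delta_pos":[0,0.3,0],"twist":[0,0,0]}]'
python3 -m inch '[{"fingers":-1,"delta_pos":[0,0.3,0],"twist":[0,0,0]},{"fingers":-1,"delta_pos":[0,0.3,0],"twist":[0,0,0]},{"fingers":-1,"delta_pos":[0,0.3,0],"twist":[0,0,0]},{"fingers":-1,"delta_pos":[0,0.3,0],"twist":[0,0,0]},{"fingers":-1,"delta_pos":[0,0,0],"twist":[0,0,0]}]'
python3 - <<'E'
from h import *
from plant import manip,viewer
import cv2
np.set_printoptions(precision=4,suppress=True)
s=manip.state();print(s['tool_pos'],s['contact_force'],lane(s),'push',-s['contact_force'][:2]@ex)
f=viewer.grab_frame('side');cv2.imwrite('pics/s17.png',cv2.resize(f['pixels'][150:270,200:380],None,fx=4,fy=4,interpolation=cv2.INTER_CUBIC))
f=viewer.grab_frame('top');cv2.imwrite('pics/t17.png',cv2.resize(f['pixels'][200:300,220:360],None,fx=5,fy=5,interpolation=cv2.INTER_CUBIC))
E
```

```text
time: 19.0
tool_pos: [0.4892, 0.0651, 0.0311]
tool_rot: [0.7, -0.102, 0.7, 0.102]
contact_force: [0.1, -0.5, -1.0]
gripper_width: 0.364
time: 19.62
tool_pos: [0.486, 0.0762, 0.0312]
tool_rot: [0.7, -0.102, 0.7, 0.102]
contact_force: [1.0, -4.3, -1.0]
gripper_width: 0.364
[0.486  0.0762 0.0312] [ 1.0005 -4.318  -1.0173] [68.9698 -0.2149] push 4.423896038849527
```

View pics/s17.png

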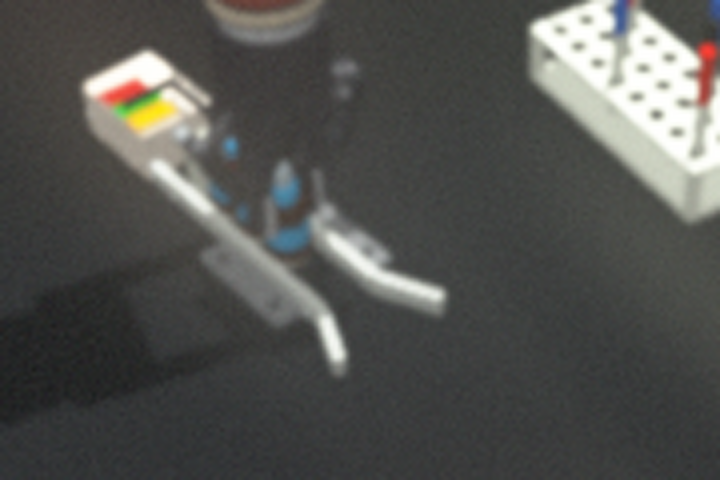

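View pics/t17.png

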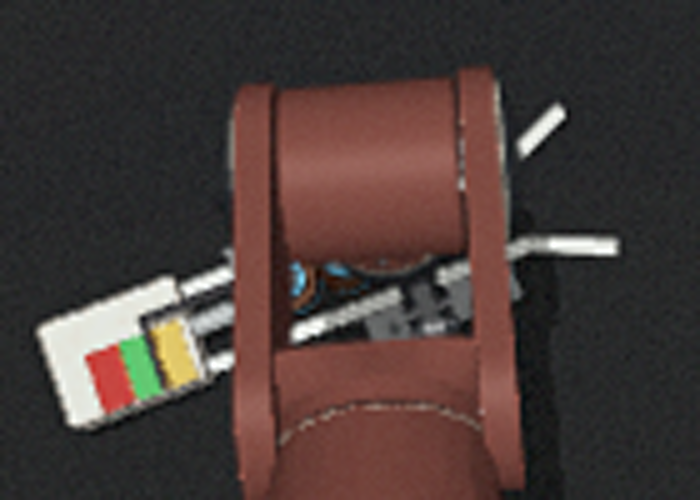

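```bash
python3 -m inch '[{"fingers":-1,"delta_pos":[0.1,0.3,0],"twist":[0,0,0]},{"fingers":-1,"delta_pos":[0,0.3,0],"twist":[0,0,0]},{"fingers":-1,"delta_pos":[0,0.3,0],"twist":[0,0,0]},{"fingers":-1,"delta_pos":[0,0.15,0],"twist":[0,0,0]},{"fingers":-1,"delta_pos":[0,0,0],"twist":[0,0,0]}]'
python3 - <<'E'
from h import *
from plant import manip,viewer
import cv2
np.set_printoptions(precision=4,suppress=True)
s=manip.state();print(s['tool_pos'],s['contact_force'],lane(s),'push',-s['contact_force'][:2]@ex)
f=viewer.grab_frame('side');cv2.imwrite('pics/s18.png',cv2.resize(f['pixels'][150:270,200:380],None,fx=4,fy=4,interpolation=cv2.INTER_CUBIC))
f=viewer.grab_frame('top');cv2.imwrite('pics/t18.png',cv2.resize(f['pixels'][230:290,220:300],None,fx=8,fy=8,interpolation=cv2.INTER_CUBIC))
E
```

```text
time: 20.35
tool_pos: [0.4836, 0.0853, 0.0307]
tool_rot: [0.7, -0.103, 0.699, 0.101]
contact_force: [1.3, -7.8, 1.5]
gripper_width: 0.363
[0.4836 0.0853 0.0307] [ 1.3359 -7.8019  1.5152] [78.3651 -0.5515] push 7.85838491096651
```

View pics/s18.png

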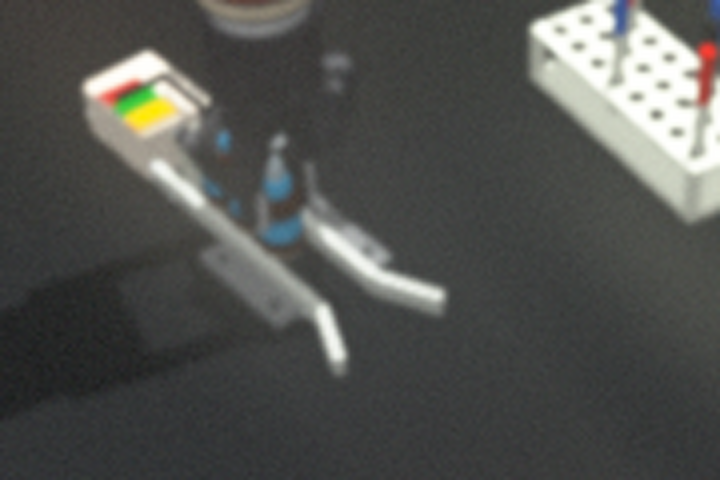

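View pics/t18.png

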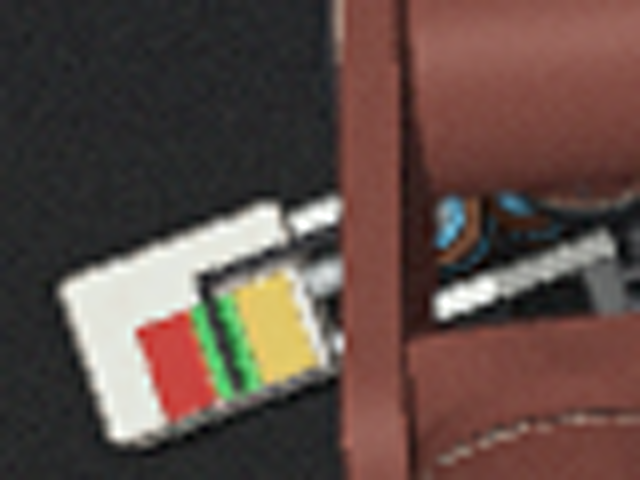

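```bash
python3 -m inch '[{"fingers":-1,"delta_pos":[0,0,0],"twist":[0,0,0]},{"fingers":-1,"delta_pos":[0,0,0],"twist":[0,0,0]},{"fingers":-1,"delta_pos":[0,0,0],"twist":[0,0,0]},{"fingers":-1,"delta_pos":[0,0,0],"twist":[0,0,0]},{"fingers":-1,"delta_pos":[0,0,0],"twist":[0,0,0]}]'
python3 - <<'E'
from h import *
from plant import manip,viewer
import cv2
np.set_printoptions(precision=4,suppress=True)
s=manip.state();print(s['tool_pos'],s['contact_force'],lane(s),'push',-s['contact_force'][:2]@ex)
f=viewer.grab_frame('side');cv2.imwrite('pics/s19.png',cv2.resize(f['pixels'][160:225,215:295],None,fx=9,fy=9,interpolation=cv2.INTER_CUBIC))
for x in [79,112,145]:
  print([proj(f,np.r_[L(x/1000),z])for z in (0,.05,.08)])
cv2.imwrite('pics/side19.png',f['pixels'])
f=viewer.grab_frame('top');cv2.imwrite('pics/top19.png',f['pixels'])
E
```

```text
time: 21.08
tool_pos: [0.4836, 0.0852, 0.0307]
tool_rot: [0.7, -0.103, 0.699, 0.101]
contact_force: [1.1, -7.6, 0.8]
gripper_width: 0.365
[0.4836 0.0852 0.0307] [ 1.0671 -7.6034  0.8295] [78.3616 -0.5338] push 7.5913953864035735
[array([270.1121, 211.1993]), array([268.7026, 197.6795]), array([267.8209, 189.2231])]
[array([263.1674, 205.1963]), array([261.5997, 191.7202]), array([260.6197, 183.2963])]
[array([256.4184, 199.3625]), array([254.7022, 185.9333]), array([253.63  , 177.5436])]
```

View pics/s19.png

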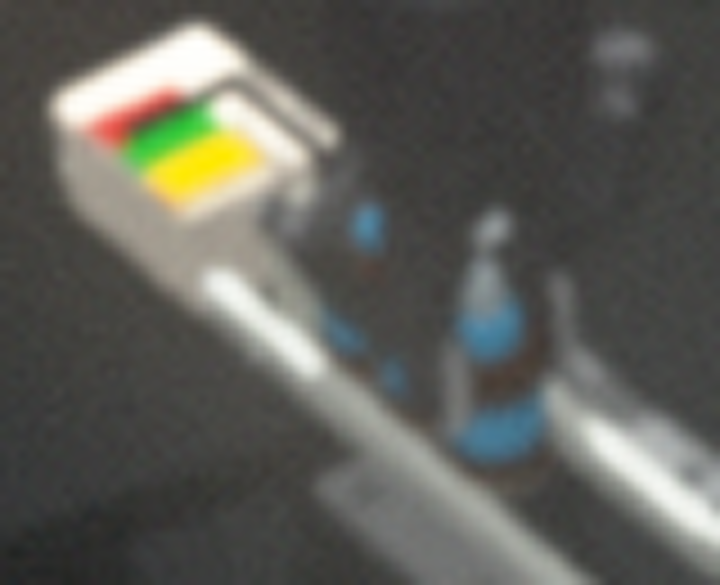

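View pics/side19.png

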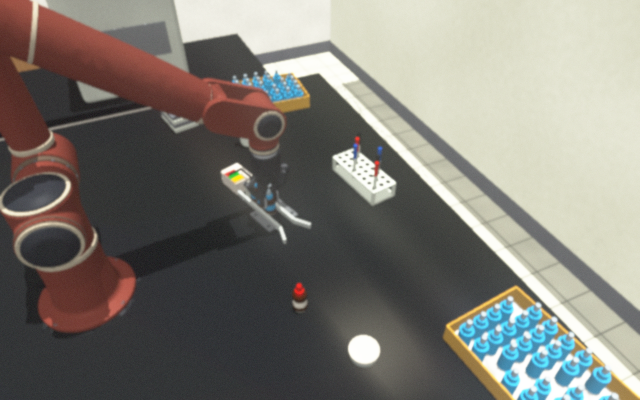

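View pics/top19.png

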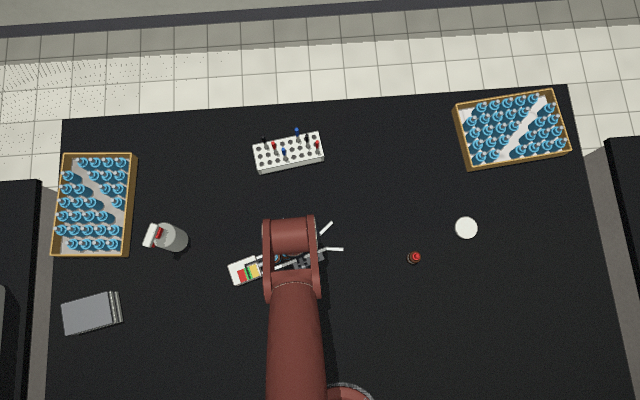

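```bash
python3 -c "
from plant import manip
print(manip.job_done())"
```

```text
the job is handed in; nothing more can be done
None
```

All three blue-capped bottles are closed up in single file between the rails. I handed the job in at about 21 s of the 72 s allowed. I gripped each bottle in turn and slid it upright into the lane. The arm still holds the third one and presses the row against the stop.

- **Push:** over the last 0.7 s the wrist force showed a steady 7.6–7.9 N along the lane, which is about 22 mm of stop travel. The tool position gives about 21 mm. Both are well inside the green band (14–30 mm).
- **Pointer:** the top camera shows it in the green. In the side view it looks nearer the red edge, which I put down to the bar standing above the bands.
- **Bottles:** the last images show the gripped bottle upright in the lane. The first and second are mostly hidden by the gripper. The one cap I can see, on the first bottle, is where it should be.
- **Bystanders:** the red-capped bottle, dish, rack and spray bottle look unmoved.
- **Contact with the bench:** gripping pressed each bottle down by up to about 8 N, and I eased this off each time. On a few slides the vertical force read about zero, so a bottle may have ridden a fraction of a millimetre, or at most about a millimetre, above the bench. I set the third bottle down again before the final press.

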